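# Bolt the blade chest shut

## Robot

A 6-joint arm with a two-finger parallel gripper is mounted at the origin on the work surface. World frame = base frame: x ahead of the robot, y to its left, z up, the work surface at z = 0. Lengths are in m, angles in degrees, forces in N, time in s.
With the tool pointing down it reaches from about 0.25 to 0.725 m from the base axis. Payload 9.7 kg.
Tool frame: the origin (TCP) lies midway between the tips of the shut fingers; the grasp point (between the pads) lies 19 mm behind it; z points along the fingers, y is the line along which they close (so a half turn about z gives the same grasp; the last joint's range is limited). The gripper opens to 85 mm and grips with 20 to 120 N. Pads are 22 mm wide; open, the fingers measure 114 mm over their backs; the gripper's body (76 mm by 85 mm) begins 54 mm behind the grasp point. The pads swing forward as they close: fully open they stand 13 mm farther back than shut.
Start: joints at [76.089, 4.979, 10.078, 95.1, 0, 90], TCP at [0.132, 0.534, 0.231] pointing down, gripper open.
Joint ranges: [-179.16, 179.16], [-48.56, 103.87], [-65.8, 70.77], [-126.05, 130.52], [-82.76, 87.17], [-180, 180]. Speed limits (degrees/s): [127.2, 127.2, 147.25, 180, 180, 180].

## Interface

Orientations are given as [roll, pitch, yaw] about the fixed x, y, z axes, in that order (R = Rz(yaw) Ry(pitch) Rx(roll)).
In Python, from workcell import * gives the robot as it stands.
- The arm moves only by the tool servo_tool, never from a script. Its argument "moves" is a list of rows, each a list of 4 numbers: the shift along the world's x, y, z in a scale on which 1.0 is 600 mm, then the turn about the world's z in shares of 180 degrees (1.0 is 180 degrees). A call has 1 to 20 rows; each row is the pose to reach, as a shift and turn from the pose commanded when the call began; what a row does not reach only later rows make up. A row lasts 1/12 s, in which the tool goes at most 41.7 mm and 7.16 degrees, less where a joint would pass 70% of its speed; a pose out of reach is approached as far as the arm can. Shift and turn numbers lie between -1 and 1, and a call with a number outside is refused. A call with a gripper value outside its range is refused whole. "claw" is the closure, from 0 (fully open) to 1 (shut), set as the call begins (left out, the last holds). The fingers move at their own pace and stop on an object; "force" is the grip in N (left out, the last holds). Time passes only in rows, so rows that repeat a pose let the fingers close. It gives the time, the measured TCP pose, the force, the opening and the grip force at its end, in the units of the state.
- get_obs(): the state, without advancing time (a new reading comes with each control period).
- camera(name): name is "side" or "top" or "wrist"; returns the picture (480x640x3 uint8, red, green, blue); there is no depth.
- get_calibration(name): a dict with "fx", "fy", "cx", "cy" (pixels), "rvec" (rotation vector, rad) and "tvec" (3), from world to camera coordinates, as OpenCV has them; the wrist camera has in their place "tool_from_camera" (4x4, takes a point from camera to tool coordinates, whose origin is the TCP and whose axes are the flange's). Camera axes: x right, y down, z forward; pixel columns grow to the right and rows downward; lengths in m; the calibration is good to about 2 mm. A picture is of the moment at which its call begins: read the wrist's pose just before it. get_calibration takes no time and is no camera call.
- job_done(): hands the job in; it is judged then, once.
The state is a dict: "time": time; "q": joint angles; "qd": joint speeds; "joint_efforts": joint torques, N m; "ee_pos": TCP position; "tcp_rot": TCP orientation; "wrist_force": force on the tool from outside, world axes, zero at the start; "torque": the same for the moment, N m; "opening": finger opening in m; "grasp_force": force on a finger pad.
Only numpy, scipy, OpenCV 4.12 (cv2) and the standard library are available. Lean on these libraries where they do the work, as an engineer would, in place of code of your own. Each camera call takes 0.05 s, during which the arm holds its last target. There are 200 camera calls.

## Task

Bolt the low wooden blade chest shut: lift the red-knobbed handle of the barrel bolt out of the steel notch it lies in, slide the bolt home into the brass catch until its nose stops, and let the handle down into the brass notch. Slide it with a light hand and do not force it, and leave everything else on the bench where it is.

Things in the scene. Friction and masses are not known exactly. Their poses are not given: they have to be found in the camera images.
- chest: Low wooden chest, 230 x 380 x 80 mm, fixed to the bench. Origin: centre of its underside; z up, y along the bolt (which closes towards +y), x away from the robot. Top at z = 80 mm. The bolt's axis runs along y at x = 10, z = 110 mm. Barrel straps and catch reach at most 14 mm above the axis, within 15 mm of it sideways. The brass catch sits on the light lid half (+y); it is not tracked.
- bolt (a joint): Slide of the bolt rod (14 mm thick) along the chest's +y, in m; 0 with the handle in the middle of the near notch. The middle of the far notch is at 0.065 to 0.085, different each time and not measured: it must be felt. The catch's end wall stops the bolt's nose 1 mm past that middle. Friction about 1.5 N, damping 4 N per m/s; it stays where it is left.
- handle (a joint): Turn of the handle about the bolt's axis, in rad: 0 lying down in a notch, its arm pointing to the chest's -x (towards the robot) and 15 degrees (0.262 rad) above level; grows as it is lifted, up to 1.3 (just short of upright). It clears the fences above about 0.72, turns almost freely and falls by its weight when released.
- knob: Red ball of 22 mm diameter on the handle's 8 mm thick arm. Origin: the ball's centre, 52 mm from the bolt's axis. It slides with the bolt and swings with the handle; it can be pinched along the chest's y from above.
- near_notch (a point): Bottom middle of the near notch, on the bolt's axis level, in a 5 mm thick steel fence that stands 20 mm from the axis on the handle's side (axes as the chest's). Fence top 18 mm above the axis. The far notch is alike, in the brass catch's fence, 26 mm from the axis and 20 mm above it. Both notches are 12 mm wide and open upward; the fences overlap, so the handle comes down only in a notch.
- nose: Leading end of the bolt rod, 14 mm thick, under the straps and between barrel and catch; its tip is 60 mm ahead (+y) of the handle. Origin: on the bolt's axis at the handle; it slides with the bolt.
- wax_tin: Yellow tin, 60 mm wide, 34 mm high, standing on the chest lid. Origin: centre of its underside. Leave alone.
- spool: Tan thread spool, 40 mm wide, 44 mm high, standing on the chest. Origin: centre of its underside. Leave alone.
- hammer: Hammer with a wooden handle, lying on the bench. Leave alone.
- shoe_last: White plastic shoe last, about 270 mm long, 125 mm high. Origin: middle of its underside. Leave alone.
- glue_jar: Amber jar with a black lid, 72 mm wide, 100 mm high. Origin: centre of its underside. Leave alone.
- mug: Blue mug, 80 mm wide, 92 mm high. Origin: centre of its underside. Leave alone.
- awl: Awl with a green handle, 160 mm long, lying on the bench. Leave alone.

How it is judged (in metres and radians):
On the way, in this order (a step that is already met when the one before it is completed fails the run):
1. the handle is lifted clear of the near notch before the bolt slides (value of joint handle above 0.72 rad and value of joint bolt below 0.02 m), for 0.05 s.
2. the bolt is slid towards the catch with its handle up (value of joint bolt above 0.06 m and value of joint handle above 0.5 rad), for 0.05 s.
At the end, for the whole second after the job is handed in: The bolt is home in the catch (slide more than 60 mm, which with the handle down means in the far notch) and the handle lies down in the far notch (within 0.12 rad of its rest) and is still (value of joint bolt above 0.06 m and value of joint handle below 0.12 rad and velocity of joint handle between -0.1 and 0.1 rad/s); the robot touches nothing.
It fails at once if the bolt is rammed against the stop in the catch, or its handle forced against the steel fence, with more than 20 N (contact force between nose_c0 and anything else above 20 N or contact force between nose and chest above 20 N).
It fails at once if something else on the bench is moved by more than 25 mm (distance of any of wax_tin, spool, hammer, shoe_last, glue_jar, mug, awl from where it was at the start of the episode above 0.025 m).
It also fails if it takes over 38 s, if anything falls off the work surface, if the arm or the gripper's body presses on something with over 40 N, if the wrist force passes 120 N, or if a joint passes its speed limit or range.

## Working session

There is one attempt and no reset: what is moved stays moved. The work goes in short steps, Python scripts to look and compute and a tool call to move; the robot and the scene stay as the last step left them, time stands still between calls to the robot, and variables do not carry over. Pictures are saved under pics/ and viewed, at most 10 in all, crops included, and the job is handed in when it is done.

Besides the shell and the picture viewer there is one more tool, called after "Call:" as name(argument=value, ...), one argument or row to a line, values as JSON. servo_tool: Moves the arm, as the interface text tells. Its arguments: {"type":"object","properties":{"moves":{"type":"array","items":{"type":"array","items":{"type":"number"}}},"claw":{"type":"number"},"force":{"type":"number"}},"required":["moves"]}

```bash
mkdir -p pics; python3 - <<'E'
from workcell import *
import cv2
for n in("top","side"):
    cv2.imwrite(f"pics/{n}0.png",camera(n)[:,:,::-1]); print(n,get_calibration(n))
print(get_obs()); print(get_calibration("wrist"))
E
```

```text
top {'fx': 451.7176944359569, 'fy': 451.7176944359569, 'cx': 317.7588637486826, 'cy': 240.94361891018102, 'rvec': array([ 2.17811911, -2.15774386,  0.14035355]), 'tvec': array([-0.01733643,  0.53920201,  1.40227649])}
side {'fx': 527.05076669273, 'fy': 527.05076669273, 'cx': 313.4761356215935, 'cy': 236.93056042736427, 'rvec': array([ 2.19176022, -0.72057026,  0.33017763]), 'tvec': array([-0.45032231,  0.27439201,  1.1850221 ])}
{'time': 0.1, 'q': array([7.60893416e+01, 5.00745903e+00, 1.00398387e+01, 9.50983224e+01,
       2.44604948e-03, 9.00002437e+01]), 'qd': array([ 0.01997741, -0.02503617,  0.19313212, -0.05018462,  0.09909711,
       -0.06683341]), 'joint_efforts': array([ 3.44182963e-04, -5.21557903e+01,  4.65654588e+01,  1.60868175e-02,
        5.10222640e-05, -1.15693933e-05]), 'ee_pos': array([0.13216678, 0.53368608, 0.23066622]), 'tcp_rot': array([-1.79934057e+02, -2.44576743e-03,  1.66089095e+02]), 'wrist_force': array([-0.7368977 , -0.12335315, -0.46747315]), 'torque': array([ 0.00877028, -0.02178569,  0.01781006]), 'grasp_force': 0.0, 'opening': 0.08523248794928165}
{'fx': 376.45008258977697, 'fy': 376.45008258977697, 'cx': 321.44942711601266, 'cy': 246.56137295803978, 'tool_from_camera': array([[ 1.14187429e-04, -9.48857347e-01, -3.15705120e-01,
         8.08937845e-02],
       [ 9.99999863e-01, -5.30469949e-05,  5.21123774e-04,
        -9.30271285e-06],
       [-5.11219330e-04, -3.15705136e-01,  9.48857210e-01,
        -1.41483305e-01],
       [ 0.00000000e+00,  0.00000000e+00,  0.00000000e+00,
         1.00000000e+00]])}
```

View pics/top0.png

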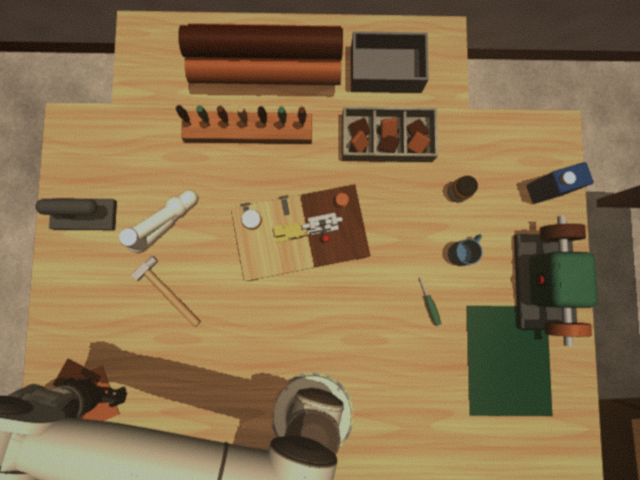

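View pics/side0.png

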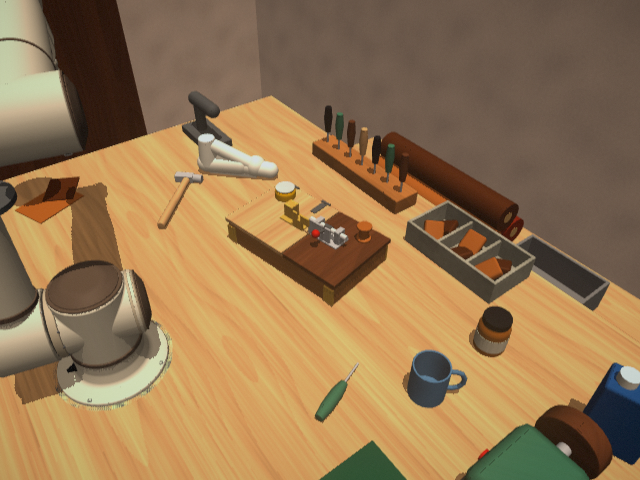

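The top view shows the chest with corners near (232,208), (358,185), (370,258) and (245,280), and the red knob near (325,238). In the side view the knob is near (315,233). Next I'll enlarge both crops.

```bash
python3 - <<'E'
import cv2,numpy as np
a=cv2.imread("pics/top0.png")[175:290,225:378]; b=cv2.imread("pics/side0.png")[170:305,220:400]
a=cv2.resize(a,None,fx=5,fy=5,interpolation=cv2.INTER_CUBIC);b=cv2.resize(b,None,fx=4,fy=4,interpolation=cv2.INTER_CUBIC)
cv2.imwrite("pics/topc.png",a);cv2.imwrite("pics/sidec.png",b)
for n,(x0,y0,x1,y1) in {"top":(315,228,335,250),"side":(305,222,325,245)}.items():
    i=cv2.imread(f"pics/{n}0.png").astype(int)[y0:y1,x0:x1]; m=(i[...,2]>110)&(i[...,1]<60)&(i[...,0]<70)
    v,u=np.nonzero(m); print(n,len(u),u.mean()+x0,v.mean()+y0)
E
```

```text
top 38 325.7894736842105 237.8421052631579
side 47 315.27659574468083 232.89361702127658
```

View pics/topc.png

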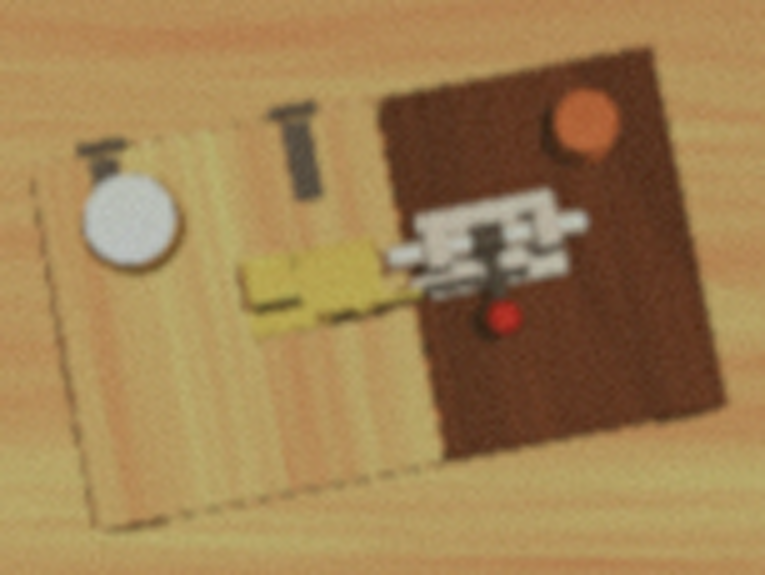

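View pics/sidec.png

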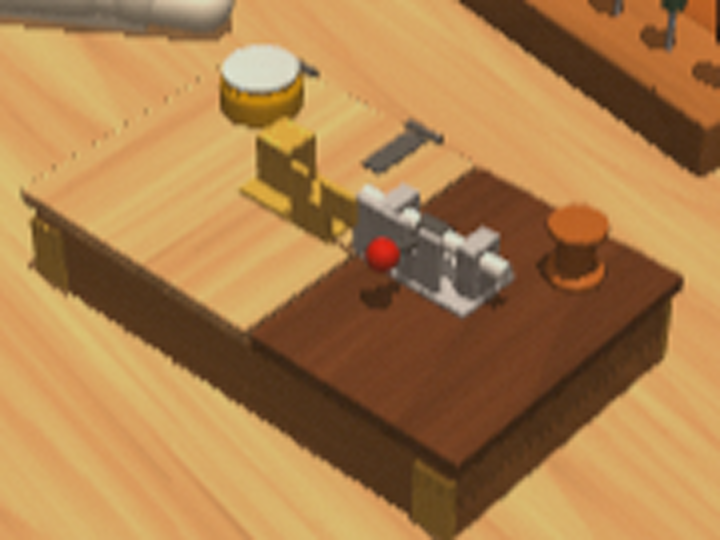

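The top crop shows the lid corners at full-frame (231.6,211), (355.6,184.6), (370,255.6) and (244.4,281). The knob is at (325.8,238), the wax tin at (251,219) and the spool at (342,199). The side crop shows the knob resting in the steel notch, with the brass catch beyond it.

```bash
cat > h.py <<'E'
from workcell import *
import cv2,numpy as np
from scipy.optimize import least_squares
C={n:get_calibration(n) for n in("top","side")}
def proj(n,P):
    c=C[n];K=np.array([[c['fx'],0,c['cx']],[0,c['fy'],c['cy']],[0,0,1.]])
    return cv2.projectPoints(np.atleast_2d(np.array(P,float)),c['rvec'],c['tvec'],K,None)[0][:,0]
def tri(ut,us): return least_squares(lambda p:np.r_[proj('top',p)[0]-ut,proj('side',p)[0]-us],[.5,0,.1])
E
python3 - <<'E'
from h import *
obs=np.array([[231.6,211],[355.6,184.6],[370,255.6],[244.4,281]])
L=np.array([[.115,.19],[.115,-.19],[-.115,-.19],[-.115,.19]])
def W(p,xyz): 
    xyz=np.atleast_2d(xyz);c,s=np.cos(p[2]),np.sin(p[2]); return np.c_[p[0]+c*xyz[:,0]-s*xyz[:,1],p[1]+s*xyz[:,0]+c*xyz[:,1],xyz[:,2]]
r=least_squares(lambda p:(proj('top',W(p,np.c_[L,np.full(4,.08)]))-obs).ravel(),[.5,0,0.])
print(r.x,np.degrees(r.x[2]),r.fun)
k=tri([325.8,238.1],[315.3,233]);print("knob",k.x,k.fun)
c,s=np.cos(r.x[2]),np.sin(r.x[2]);d=k.x-[r.x[0],r.x[1],0]
print("knob chest frame",c*d[0]+s*d[1],-s*d[0]+c*d[1],d[2], "exp",.01-.052*np.cos(.262),.11+.052*np.sin(.262))
E
```

```text
[0.55873161 0.0411966  0.21294418] 12.200802766158509 [ 1.18109222 -2.27002217 -2.4913796   0.046865   -0.97911029  1.19482186
  2.22299551  1.0674372 ]
knob [ 0.53816879 -0.03539964  0.12418067] [ 0.17818898 -0.29613185 -0.28873283  0.04562265]
knob chest frame -0.0362860953053063 -0.07052044406938027 0.12418066777731235 exp -0.04022544199889792 0.12346866645274654
```

The rows are not in the units I measure in: shifts go in shares of 600 mm and turns go in shares of 180 degrees. I convert before sending: -56.9 cm is -0.9483, 40.6 cm is 0.6767, 0.45 rad is 0.1432.

Call:
servo_tool(
  moves=[
    [0.6767,-0.9483,0,0.1432],
    [0.6767,-0.9483,0,0.1432],
    [0.6767,-0.9483,0,0.1432],
    [0.6767,-0.9483,0,0.1432],
    [0.6767,-0.9483,0,0.1432],
    [0.6767,-0.9483,0,0.1432],
    [0.6767,-0.9483,0,0.1432],
    [0.6767,-0.9483,0,0.1432],
    [0.6767,-0.9483,0,0.1432],
    [0.6767,-0.9483,0,0.1432],
    [0.6767,-0.9483,0,0.1432],
    [0.6767,-0.9483,0,0.1432],
    [0.6767,-0.9483,0,0.1432],
    [0.6767,-0.9483,0,0.1432],
    [0.6767,-0.9483,0,0.1432],
    [0.6767,-0.9483,0,0.1432],
    [0.6767,-0.9483,0,0.1432],
    [0.6767,-0.9483,0,0.1432],
    [0.6767,-0.9483,0,0.1432],
    [0.6767,-0.9483,0,0.1432],
  ],
  claw=0.3,
  force=20,
)

```text
time: 1.77
ee_pos: [0.5379, -0.035, 0.2308]
tcp_rot: [180.0, -0.1, -168.2]
wrist_force: [0.2, 0.5, 0.3]
opening: 0.0598
grasp_force: 0.0
```

```bash
python3 - <<'E'
from workcell import *
import cv2,numpy as np
o=get_obs(); cv2.imwrite("pics/w1.png",camera("wrist")[:,:,::-1]); print({k:np.round(o[k],4) for k in("time","q","ee_pos","tcp_rot","wrist_force","opening")})
E
```

```text
{'time': np.float64(1.7667), 'q': array([-3.73500e+00,  3.52290e+00,  8.48490e+00,  9.50316e+01,
        1.33000e-02, -1.55719e+01]), 'ee_pos': array([ 0.5379, -0.035 ,  0.2308]), 'tcp_rot': array([ 1.799685e+02, -6.350000e-02, -1.681631e+02]), 'wrist_force': array([0.2481, 0.5176, 0.303 ]), 'opening': np.float64(0.0598)}
```

View pics/w1.png

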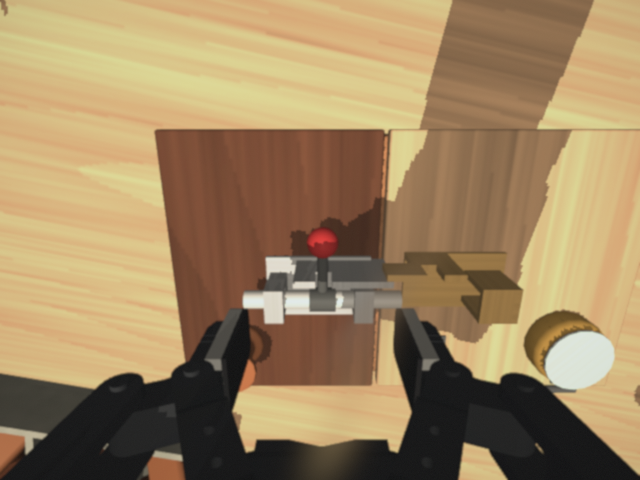

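The wrist view shows the knob at (322.5,242). The chest's front edge lies level at row 129, so the tool is square to the chest and its yaw is about 11.8°. The fingers straddle the column of the knob.

```bash
python3 - <<'E'
from workcell import *
import cv2,numpy as np
from scipy.spatial.transform import Rotation as R
i=cv2.imread("pics/w1.png").astype(int)[215:270,300:345]; m=(i[...,2]>110)&(i[...,1]<70)&(i[...,0]<70)
v,u=np.nonzero(m);u=u.mean()+300;v=v.mean()+215;print(u,v,m.sum())
o=get_obs();c=get_calibration("wrist");T=np.array(c["tool_from_camera"]);Rt=R.from_euler('xyz',o["tcp_rot"],degrees=True).as_matrix()
for z,(a,b) in ((.1235,(u,v)),(.11,(245,300)),(.11,(400,299)),(.08,(156,129)),(.08,(385,129))):
    d=Rt@T[:3,:3]@[(a-c["cx"])/c["fx"],(b-c["cy"])/c["fy"],1]; p=o["ee_pos"]+Rt@T[:3,3]; print(p+d*(z-p[2])/d[2])
E
```

```text
321.77089783281735 241.93653250773994 646
[ 0.53634857 -0.03453086  0.1235    ]
[ 0.59878608 -0.08188873  0.11      ]
[0.57332057 0.03496521 0.11      ]
[ 0.48918502 -0.17016711  0.08      ]
[ 0.45412287 -0.00384101  0.08      ]
```

Converted, -12.8 cm is -0.2133, -0.15 cm is -0.0025.

Call:
servo_tool(
  moves=[
    [-0.0025,0.0008,-0.05,0],
    [-0.0025,0.0008,-0.1,0],
    [-0.0025,0.0008,-0.15,0],
    [-0.0025,0.0008,-0.1833,0],
    [-0.0025,0.0008,-0.2,0],
    [-0.0025,0.0008,-0.2133,0],
    [-0.0025,0.0008,-0.2133,0],
    [-0.0025,0.0008,-0.2133,0],
  ],
)

```text
time: 2.48
ee_pos: [0.537, -0.0342, 0.1044]
tcp_rot: [-180.0, 0.1, -168.1]
wrist_force: [-0.5, -0.4, 0.3]
opening: 0.0597
grasp_force: 0.0
```

Call:
servo_tool(
  moves=[
    [0,0,0,0],
    [0,0,0,0],
    [0,0,0,0],
    [0,0,0,0],
    [0,0,0,0],
    [0,0,0,0],
    [0,0,0,0],
    [0,0,0,0],
  ],
  claw=0.9,
  force=20,
)

```text
time: 3.15
ee_pos: [0.5372, -0.0346, 0.104]
tcp_rot: [-180.0, 0.1, -168.1]
wrist_force: [-0.1, 0.5, 6.0]
opening: 0.0203
grasp_force: 19.5
```

```bash
python3 - <<'E'
from workcell import *
import cv2,numpy as np
o=get_obs(); cv2.imwrite("pics/w2.png",camera("wrist")[:,:,::-1]); print({k:np.round(o[k],4) for k in("time","ee_pos","tcp_rot","wrist_force","opening","grasp_force")})
E
```

```text
{'time': np.float64(3.15), 'ee_pos': array([ 0.5372, -0.0346,  0.104 ]), 'tcp_rot': array([-1.799842e+02,  7.710000e-02, -1.681304e+02]), 'wrist_force': array([-0.1223,  0.5377,  5.9777]), 'opening': np.float64(0.0203), 'grasp_force': np.float64(19.4631)}
```

View pics/w2.png

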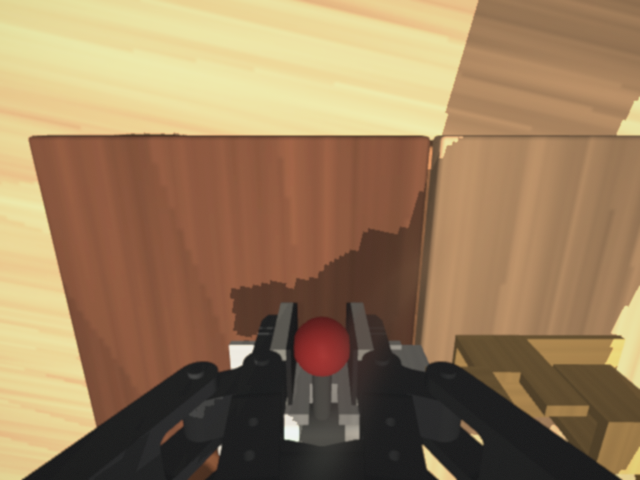

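The pads hold the knob at (322,347), with an opening of 20 mm. Now I'll lift it along the arc.

Converted, 3.46 cm is 0.0577, 3.06 cm is 0.051.

Call:
servo_tool(
  moves=[
    [0.0017,0.0003,0.0062,0],
    [0.0042,0.0008,0.0123,0],
    [0.007,0.0015,0.0183,0],
    [0.0102,0.0022,0.0238,0],
    [0.0138,0.003,0.0292,0],
    [0.0178,0.0038,0.0342,0],
    [0.0222,0.0047,0.0388,0],
    [0.0267,0.0057,0.0433,0],
    [0.0317,0.0067,0.0473,0],
    [0.037,0.0078,0.051,0],
    [0.0433,0.0092,0.0547,0],
    [0.0495,0.0105,0.0577,0],
    [0.0495,0.0105,0.0577,0],
    [0.0495,0.0105,0.0577,0],
  ],
)

```text
time: 4.37
ee_pos: [0.5667, -0.0283, 0.1381]
tcp_rot: [-180.0, 0.0, -168.1]
wrist_force: [-2.1, -2.3, 1.4]
opening: 0.0205
grasp_force: 19.8
```

```bash
python3 - <<'E'
from workcell import *
import cv2,numpy as np
o=get_obs(); a=camera("wrist"); b=camera("side")[170:305,220:400]
cv2.imwrite("pics/w3.png",np.hstack([a[200:480,140:540],cv2.resize(b,(373,280))])[:,:,::-1]); print({k:np.round(o[k],4) for k in("time","ee_pos","tcp_rot","wrist_force","opening","grasp_force")})
E
```

```text
{'time': np.float64(4.3667), 'ee_pos': array([ 0.5667, -0.0283,  0.1381]), 'tcp_rot': array([-1.799891e+02,  1.410000e-02, -1.681277e+02]), 'wrist_force': array([-2.1372, -2.3075,  1.4025]), 'opening': np.float64(0.0205), 'grasp_force': np.float64(19.7528)}
```

View pics/w3.png

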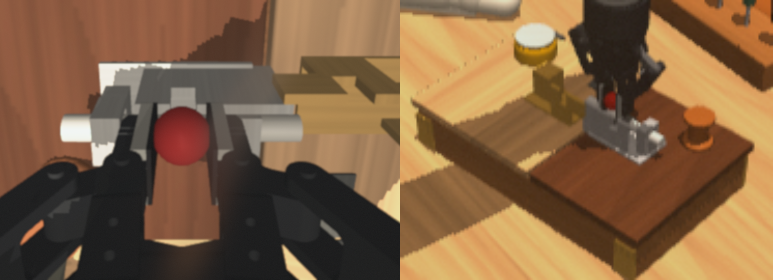

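The handle is up, with the knob pinched at about (180,135) in the crop. Next I'll slide the bolt 56 mm.

Converted, 5.48 cm is 0.0913, 5.2 cm is 0.0867.

Call:
servo_tool(
  moves=[
    [-0.001,0.0045,0,0],
    [-0.002,0.0092,0,0],
    [-0.0028,0.0137,0,0],
    [-0.0038,0.0183,0,0],
    [-0.0048,0.0228,0,0],
    [-0.0058,0.0273,0,0],
    [-0.0068,0.032,0,0],
    [-0.0078,0.0365,0,0],
    [-0.0087,0.041,0,0],
    [-0.0097,0.0457,0,0],
    [-0.0107,0.0502,0,0],
    [-0.0117,0.0548,0,0],
    [-0.0127,0.0593,0,0],
    [-0.0135,0.0638,0,0],
    [-0.0145,0.0685,0,0],
    [-0.0155,0.073,0,0],
    [-0.0165,0.0775,0,0],
    [-0.0175,0.0822,0,0],
    [-0.0185,0.0867,0,0],
    [-0.0193,0.0913,0,0],
  ],
)

```text
time: 6.13
ee_pos: [0.5547, 0.0267, 0.1379]
tcp_rot: [180.0, -0.0, -168.1]
wrist_force: [-1.6, -2.1, 0.7]
opening: 0.0205
grasp_force: 19.7
```

Converted, 0.49 cm is 0.0082, 0.39 cm is 0.0065.

Call:
servo_tool(
  moves=[
    [-0.0003,0.0017,0,0],
    [-0.0007,0.0033,0,0],
    [-0.001,0.005,0,0],
    [-0.0013,0.0065,0,0],
    [-0.0017,0.0082,0,0],
    [-0.0017,0.0082,0,0],
  ],
)

```text
time: 6.63
ee_pos: [0.5538, 0.0315, 0.1379]
tcp_rot: [180.0, -0.0, -168.1]
wrist_force: [-1.4, -1.1, 1.1]
opening: 0.0207
grasp_force: 19.7
```

Converted, 0.32 cm is 0.0053, 0.2 cm is 0.0033.

Call:
servo_tool(
  moves=[
    [-0.0003,0.0017,0,0],
    [-0.0007,0.0033,0,0],
    [-0.0012,0.0053,0,0],
    [-0.0012,0.0053,0,0],
  ],
)

```text
time: 6.97
ee_pos: [0.5531, 0.0348, 0.1379]
tcp_rot: [180.0, 0.0, -168.1]
wrist_force: [-1.1, -0.4, 2.0]
opening: 0.0203
grasp_force: 19.7
```

Converted, 0.1 cm is 0.0017, 0.05 cm is 0.0008.

Call:
servo_tool(
  moves=[
    [-0.0002,0.0008,0,0],
    [-0.0003,0.0017,0,0],
    [-0.0003,0.0017,0,0],
  ],
)

```text
time: 7.22
ee_pos: [0.5529, 0.0357, 0.1379]
tcp_rot: [180.0, 0.0, -168.1]
wrist_force: [-1.1, -1.2, 1.4]
opening: 0.0205
grasp_force: 19.7
```

Converted, 0.1 cm is 0.0017, 0.05 cm is 0.0008.

Call:
servo_tool(
  moves=[
    [-0.0002,0.0008,0,0],
    [-0.0003,0.0017,0,0],
    [-0.0003,0.0017,0,0],
  ],
)

```text
time: 7.47
ee_pos: [0.5527, 0.0366, 0.1379]
tcp_rot: [180.0, 0.0, -168.1]
wrist_force: [-2.0, -1.6, 1.1]
opening: 0.0207
grasp_force: 19.7
```

Converted, 0.1 cm is 0.0017, 0.05 cm is 0.0008.

Call:
servo_tool(
  moves=[
    [-0.0002,0.0008,0,0],
    [-0.0003,0.0017,0,0],
    [-0.0003,0.0017,0,0],
  ],
)

```text
time: 7.72
ee_pos: [0.5525, 0.0377, 0.1379]
tcp_rot: [180.0, -0.0, -168.1]
wrist_force: [-2.1, -1.7, 0.9]
opening: 0.0204
grasp_force: 19.7
```

Converted, 0.1 cm is 0.0017, 0.05 cm is 0.0008.

Call:
servo_tool(
  moves=[
    [-0.0002,0.0008,0,0],
    [-0.0003,0.0017,0,0],
    [-0.0003,0.0017,0,0],
  ],
)

```text
time: 7.97
ee_pos: [0.5523, 0.0387, 0.1379]
tcp_rot: [180.0, -0.0, -168.1]
wrist_force: [-1.9, -1.5, 1.0]
opening: 0.0201
grasp_force: 19.7
```

Converted, 0.1 cm is 0.0017, 0.05 cm is 0.0008.

Call:
servo_tool(
  moves=[
    [-0.0002,0.0008,0,0],
    [-0.0003,0.0017,0,0],
    [-0.0003,0.0017,0,0],
  ],
)

```text
time: 8.22
ee_pos: [0.5521, 0.0397, 0.1379]
tcp_rot: [180.0, -0.0, -168.1]
wrist_force: [-0.9, -1.2, 1.3]
opening: 0.0201
grasp_force: 19.7
```

Converted, 0.1 cm is 0.0017, 0.05 cm is 0.0008.

Call:
servo_tool(
  moves=[
    [-0.0002,0.0008,0,0],
    [-0.0003,0.0017,0,0],
    [-0.0003,0.0017,0,0],
  ],
)

```text
time: 8.47
ee_pos: [0.5519, 0.0407, 0.1379]
tcp_rot: [180.0, -0.0, -168.1]
wrist_force: [-1.4, -1.3, 0.9]
opening: 0.0203
grasp_force: 19.7
```

Converted, 0.1 cm is 0.0017, 0.05 cm is 0.0008.

Call:
servo_tool(
  moves=[
    [-0.0002,0.0008,0,0],
    [-0.0003,0.0017,0,0],
    [-0.0003,0.0017,0,0],
  ],
)

```text
time: 8.72
ee_pos: [0.5517, 0.0416, 0.1379]
tcp_rot: [-180.0, 0.0, -168.1]
wrist_force: [-2.5, -1.5, 1.7]
opening: 0.0201
grasp_force: 19.7
```

Converted, 0.1 cm is 0.0017, 0.05 cm is 0.0008.

Call:
servo_tool(
  moves=[
    [-0.0002,0.0008,0,0],
    [-0.0003,0.0017,0,0],
    [-0.0003,0.0017,0,0],
  ],
)

```text
time: 8.97
ee_pos: [0.5515, 0.0426, 0.1379]
tcp_rot: [180.0, -0.0, -168.1]
wrist_force: [-1.3, -0.2, 1.3]
opening: 0.0202
grasp_force: 19.7
```

Converted, 0.1 cm is 0.0017, 0.05 cm is 0.0008.

Call:
servo_tool(
  moves=[
    [-0.0002,0.0008,0,0],
    [-0.0003,0.0017,0,0],
    [-0.0003,0.0017,0,0],
  ],
)

```text
time: 9.22
ee_pos: [0.5513, 0.0437, 0.1379]
tcp_rot: [180.0, 0.0, -168.1]
wrist_force: [-2.0, -1.4, 1.1]
opening: 0.0204
grasp_force: 19.7
```

Converted, 0.1 cm is 0.0017, 0.05 cm is 0.0008.

Call:
servo_tool(
  moves=[
    [-0.0002,0.0008,0,0],
    [-0.0003,0.0017,0,0],
    [-0.0003,0.0017,0,0],
  ],
)

```text
time: 9.47
ee_pos: [0.5511, 0.0447, 0.1379]
tcp_rot: [180.0, 0.0, -168.1]
wrist_force: [-2.2, -1.7, 1.8]
opening: 0.0202
grasp_force: 19.7
```

Converted, 0.1 cm is 0.0017, 0.05 cm is 0.0008.

Call:
servo_tool(
  moves=[
    [-0.0002,0.0008,0,0],
    [-0.0003,0.0017,0,0],
    [-0.0003,0.0017,0,0],
  ],
)

```text
time: 9.72
ee_pos: [0.5509, 0.0457, 0.1379]
tcp_rot: [180.0, 0.0, -168.1]
wrist_force: [-1.7, -1.4, 1.8]
opening: 0.0203
grasp_force: 19.8
```

Converted, 0.1 cm is 0.0017, 0.05 cm is 0.0008.

Call:
servo_tool(
  moves=[
    [-0.0002,0.0008,0,0],
    [-0.0003,0.0017,0,0],
    [-0.0003,0.0017,0,0],
  ],
)

```text
time: 9.97
ee_pos: [0.5507, 0.0467, 0.1379]
tcp_rot: [180.0, -0.0, -168.1]
wrist_force: [-1.6, -2.3, 0.5]
opening: 0.0201
grasp_force: 19.8
```

Converted, 0.1 cm is 0.0017, 0.05 cm is 0.0008.

Call:
servo_tool(
  moves=[
    [-0.0002,0.0008,0,0],
    [-0.0003,0.0017,0,0],
    [-0.0003,0.0017,0,0],
  ],
)

```text
time: 10.22
ee_pos: [0.5505, 0.0477, 0.1379]
tcp_rot: [180.0, 0.0, -168.1]
wrist_force: [-1.8, -1.9, 2.7]
opening: 0.0205
grasp_force: 19.8
```

Call:
servo_tool(
  moves=[
    [-0.0002,0.0008,0,0],
    [-0.0003,0.0017,0,0],
    [-0.0003,0.0017,0,0],
  ],
)

```text
time: 10.47
ee_pos: [0.5503, 0.0487, 0.1379]
tcp_rot: [180.0, 0.0, -168.1]
wrist_force: [-2.5, -1.4, 3.0]
opening: 0.0206
grasp_force: 19.8
```

Converted, 0.1 cm is 0.0017, 0.05 cm is 0.0008.

Call:
servo_tool(
  moves=[
    [-0.0002,0.0008,0,0],
    [-0.0003,0.0017,0,0],
    [-0.0003,0.0017,0,0],
  ],
)

```text
time: 10.72
ee_pos: [0.5501, 0.0497, 0.1379]
tcp_rot: [180.0, 0.0, -168.1]
wrist_force: [-2.0, -2.0, 2.6]
opening: 0.0201
grasp_force: 19.8
```

Converted, 0.1 cm is 0.0017, 0.05 cm is 0.0008.

Call:
servo_tool(
  moves=[
    [-0.0002,0.0008,0,0],
    [-0.0003,0.0017,0,0],
    [-0.0003,0.0017,0,0],
  ],
)

```text
time: 10.97
ee_pos: [0.55, 0.0504, 0.1379]
tcp_rot: [-180.0, 0.0, -168.1]
wrist_force: [-2.0, -3.3, 2.2]
opening: 0.0202
grasp_force: 19.8
```

Converted, 0.05 cm is 0.0008, 0.03 cm is 0.0005.

Call:
servo_tool(
  moves=[
    [-0.0002,0.0005,0,0],
    [-0.0002,0.0008,0,0],
    [-0.0002,0.0008,0,0],
  ],
)

```text
time: 11.22
ee_pos: [0.55, 0.0506, 0.1379]
tcp_rot: [-179.9, 0.0, -168.2]
wrist_force: [-2.0, -5.5, 1.2]
opening: 0.0205
grasp_force: 19.9
```

The bolt has reached the stop at about 80.7 mm: the force has risen and the motion has stalled. I'll back off slightly and lower the handle along the arc.

Converted, -1.05 cm is -0.0175, -0.73 cm is -0.0122.

Call:
servo_tool(
  moves=[
    [0.0003,-0.002,0,0],
    [0.0003,-0.002,0,0],
    [-0.0058,-0.0033,-0.003,0],
    [-0.0122,-0.0047,-0.0067,0],
    [-0.0175,-0.0057,-0.0103,0],
    [-0.0175,-0.0057,-0.0103,0],
  ],
)

```text
time: 11.72
ee_pos: [0.5389, 0.0478, 0.131]
tcp_rot: [180.0, -0.0, -168.1]
wrist_force: [3.3, 0.4, -3.5]
opening: 0.0204
grasp_force: 19.8
```

Converted, -0.83 cm is -0.0138, -0.79 cm is -0.0132.

Call:
servo_tool(
  moves=[
    [-0.005,-0.001,-0.004,0],
    [-0.0095,-0.002,-0.0085,0],
    [-0.0138,-0.003,-0.0132,0],
    [-0.0138,-0.003,-0.0132,0],
  ],
)

```text
time: 12.05
ee_pos: [0.5375, 0.0474, 0.1298]
tcp_rot: [-180.0, 1.1, -168.1]
wrist_force: [19.8, 6.5, 20.2]
opening: 0.0204
grasp_force: 33.0
```

The opposing force appeared with the fingertips at z = 130 mm, which is the height of the brass fence top. The handle may also have touched there. I'll retreat up the arc and then let the handle fall by its own weight, since the bolt is about 0.4 mm short of the stop.

Converted, 1.05 cm is 0.0175, 0.95 cm is 0.0158.

Call:
servo_tool(
  moves=[
    [0.0067,0.0015,0.0067,0],
    [0.0138,0.003,0.0132,0],
    [0.0175,0.0037,0.0158,0],
    [0.0175,0.0037,0.0158,0],
    [0.0175,0.0037,0.0158,0],
  ],
)

```text
time: 12.47
ee_pos: [0.5411, 0.0481, 0.133]
tcp_rot: [180.0, -0.1, -168.1]
wrist_force: [0.4, 0.6, -0.2]
opening: 0.0205
grasp_force: 20.5
```

```bash
python3 - <<'E'
from workcell import *
import cv2,numpy as np
o=get_obs(); a=camera("wrist"); b=camera("side")[170:260,250:350]
cv2.imwrite("pics/w4.png",np.hstack([a[130:480,100:550],cv2.resize(b,(350,350))])[:,:,::-1]); print({k:np.round(o[k],4) for k in("time","ee_pos","tcp_rot","wrist_force","opening","grasp_force")}, o["ee_pos"]@[-.208,.978,0]+.06491)
E
```

```text
{'time': np.float64(12.4667), 'ee_pos': array([0.5411, 0.0481, 0.133 ]), 'tcp_rot': array([ 1.799814e+02, -5.740000e-02, -1.681220e+02]), 'wrist_force': array([ 0.3754,  0.5999, -0.1892]), 'opening': np.float64(0.0205), 'grasp_force': np.float64(20.4778)} -0.0005700698669995063
```

View pics/w4.png

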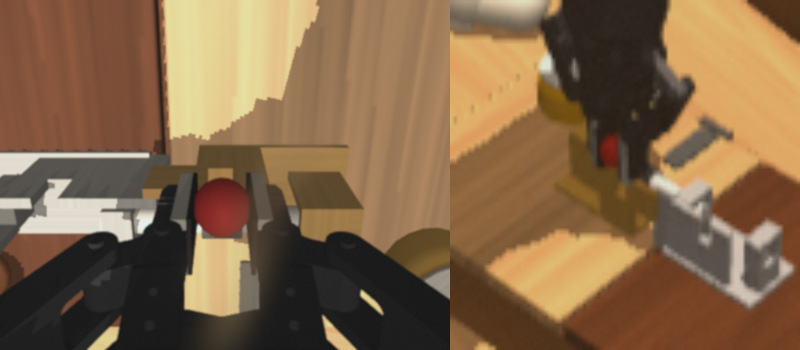

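The knob at (220,207) lines up with the lighter notch in the brass fence at (220,172). Now I'll open the fingers and let the handle fall.

Converted, 9 cm is 0.15, 6 cm is 0.1.

Call:
servo_tool(
  moves=[
    [0,0,0,0],
    [0,0,0,0],
    [0,0,0,0],
    [0,0,0,0],
    [0,0,0,0],
    [0,0,0.0167,0],
    [0,0,0.05,0],
    [0,0,0.1,0],
    [0,0,0.15,0],
    [0,0,0.15,0],
    [0,0,0.15,0],
  ],
  claw=0.5,
)

```text
time: 13.48
ee_pos: [0.5424, 0.0481, 0.2258]
tcp_rot: [-180.0, 0.2, -168.1]
wrist_force: [-0.1, -0.8, 0.2]
opening: 0.0428
grasp_force: 0.0
```

```bash
python3 - <<'E'
from h import *
from scipy.spatial.transform import Rotation as R
o=get_obs(); a=camera("wrist"); b=camera("side"); t=camera("top")
cv2.imwrite("pics/w5.png",np.hstack([a[130:480,100:550],cv2.resize(b[170:260,250:350],(350,350))])[:,:,::-1]); print({k:np.round(o[k],4) for k in("time","ee_pos","wrist_force","opening")})
i=a[:,:,::-1].astype(int);m=(i[...,2]>100)&(i[...,1]<60)&(i[...,0]<70);m[:150]=0;v,u=np.nonzero(m);print(u.mean(),v.mean(),u.std(),v.std(),m.sum())
c=get_calibration("wrist");T=np.array(c["tool_from_camera"]);Rt=R.from_euler('xyz',o["tcp_rot"],degrees=True).as_matrix()
d=Rt@T[:3,:3]@[(u.mean()-c["cx"])/c["fx"],(v.mean()-c["cy"])/c["fy"],1]; p=o["ee_pos"]+Rt@T[:3,3]; q=p+d*(.1235-p[2])/d[2]
e=q-[.5363,-.0345,.1235]; print(q,"x,y chest shift",e@[.978,.208,0],e@[-.208,.978,0])
E
```

```text
{'time': np.float64(13.4833), 'ee_pos': array([0.5424, 0.0481, 0.2258]), 'wrist_force': array([-0.1205, -0.7605,  0.221 ]), 'opening': np.float64(0.0428)}
323.39902676399026 211.70559610705595 8.708940453445994 9.240682441929723 411
[0.51898298 0.04448237 0.1235    ] x,y chest shift -0.0005077176069968221 0.08084669739957684
```

View pics/w5.png

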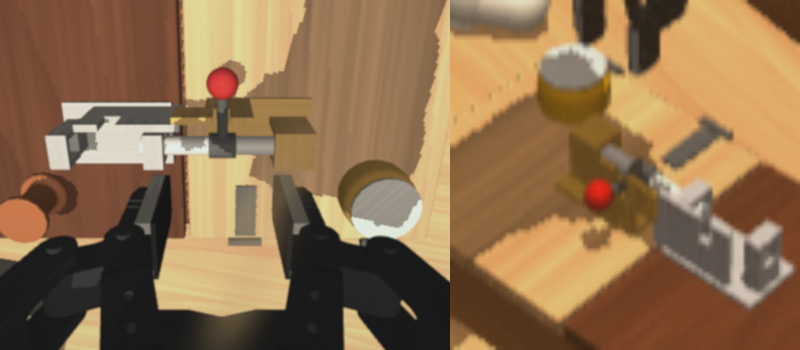

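The knob, at (222,84), is down in front of the brass fence. Its x and height match the original rest, shifted 80.8 mm along the bolt, and the gripper is clear.

```bash
python3 -c "
from workcell import *
print(job_done())"
```

```text
the job is handed in; nothing more can be done
None
```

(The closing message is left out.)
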